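Take the dry beaker off the draining rack and put it in the clean-ware tray

TASK

The white plastic beaker with the orange band on the draining rack is dry. Lift it up and off its peg and stand it mouth-down on the floor of the blue tray, setting it down while you still hold it rather than dropping it. Leave the other vessels, on the rack, in the tray and on the bench, where they are.

Things in the scene. Friction and masses are not known exactly. Their poses are not given: they have to be found in the camera images.
- beaker: The beaker to move: rigid milky-white plastic, orange band near the closed end; straight round wall, 52 mm outside, 47 mm inside, 84 mm long, 35 to 70 g. Origin: centre of the mouth; z runs from mouth to closed end (up when it stands mouth-down). It starts mouth-down over one of the three long pegs, z along the peg: the closed end rests on the tip, the upper wall lies on the peg.
- beaker_end (a point): Centre of the outside of that beaker's closed end, 84 mm from the mouth along its z axis. The wall is 2.5 mm, the closed end 3 mm thick; the band lies 10 to 20 mm from this end. About 80 mm of peg stand inside it, so it comes free after some 85 mm along its own z axis.
- rack: Draining rack, fixed. Origin on the bench midway between its two steel uprights (y = -205, +205 mm); -x is its front, towards the robot, where the pegs point. Top bar at x = 0, 306 mm high; white drip tray from x = -118 to +58 mm, back feet at x = 85 mm. Long pegs: see the peg points. Lower rail, z = 70 mm, with short pegs and small fixed vials, all below z = 140 mm.
- peg0_tip (a point): Round tip of the long white peg at y = -125 mm of the rack. Each long peg is 18 mm thick, rises from the rail at x = 0, z = 170 mm of the rack and leans 40 degrees from vertical towards the rack's front (-x); the tip is 109 mm along it from the rail.
- peg1_tip (a point): Tip of the middle long peg (y = 0 of the rack), same shape and lean.
- peg2_tip (a point): Tip of the long peg at y = +125 mm of the rack, same shape and lean.
- tray: Blue tray, fixed: 190 x 270 mm over the lip (x, y), 170 x 250 mm inside, floor 4 mm thick, rim 22 mm above the bench, pale liner. Origin: centre of its underside, z up. It stands to the left or right in front of the rack. The two vessels in it stand near its +x side; the rest of its floor is free.
- tray_beaker: Small white beaker standing mouth-down in the tray, 42 mm diameter, 60 mm high, 35 g, loose; origin: centre of its underside. To be left alone.
- tray_jar: Small green glass jar standing in the tray, 38 mm diameter, 46 mm high, 60 g, loose; origin: centre of its underside. To be left alone.
- steel_end (a point): Centre of the outside of the closed end of the steel beaker (52 mm diameter, 80 mm long, loose) that hangs over another long peg, in the same attitude. To be left alone.
- amber_end (a point): Centre of the outside of the closed end of the amber-brown beaker (52 mm diameter, 90 mm long, loose) that hangs over another long peg, in the same attitude. To be left alone.
- jar: Clear jar with orange lid, 60 mm diameter, 78 mm high, loose on the bench beside the rack; origin: centre of its underside. To be left alone.
- bottle: Black bottle with white cap, 48 mm diameter, 108 mm high, loose on the bench beside the rack; origin: centre of its underside. To be left alone.
- stirrer: White magnetic stirrer hotplate, fixed, 235 mm (x) x 160 mm (y), 98 mm high, on the side of the bench opposite to the tray; origin: centre of its underside.
There are look-alikes about, which are no part of the job. What is shaped like the beaker but turquoise or yellow is not meant.

How it is judged:
On the way, in this order (a step that is already met when the one before it is completed fails the run):
1. the beaker is held and clear of the rack (contact force between beaker and the fingers above 0.5 N and distance of beaker from where it was at the start of the episode above 0.08 m and contact force between beaker and rack below 0.2 N), for 0.2 s.
2. the beaker, still held, is lowered mouth-down to within 12 mm of the tray's floor (contact force between beaker and the fingers above 0.5 N and x of beaker in the frame of tray between -0.065 and 0.065 m and y of beaker in the frame of tray between -0.105 and 0.105 m and z of beaker in the frame of tray below 0.016 m and angle between beaker's own z axis and vertical below 0.3 rad), for 0.1 s.
At the end, for the whole second after the job is handed in: The banded beaker stands mouth-down, flat (within 3.4 degrees) and at rest on the tray's floor, its mouth wholly inside the rim; the other two rack beakers, the two vessels in the tray and the jar and bottle on the bench are within 30 mm of where they were (x of beaker in the frame of tray between -0.065 and 0.065 m and y of beaker in the frame of tray between -0.105 and 0.105 m and z of beaker in the frame of tray below 0.008 m and angle between beaker's own z axis and vertical below 0.06 rad and linear speed of beaker below 0.02 m/s and distance of each of steel_end, amber_end, tray_beaker, tray_jar, jar, bottle from where it was at the start of the episode below 0.03 m); the robot touches nothing.
It fails at once if another beaker on the rack is shifted by more than 30 mm (distance of any of steel_end, amber_end from where it was at the start of the episode above 0.03 m).
It fails at once if a vessel in the tray is shifted by more than 30 mm (distance of any of tray_beaker, tray_jar from where it was at the start of the episode above 0.03 m).
It fails at once if the jar or the bottle on the bench is shifted by more than 30 mm (distance of any of jar, bottle from where it was at the start of the episode above 0.03 m).
It also fails if it takes over 35 s, if anything falls off the work surface, if the arm or the gripper's body presses on something with over 40 N, if the wrist force passes 120 N, or if a joint passes its speed limit or range.

ROBOT

A 6-joint arm with a two-finger parallel gripper is mounted at the origin on the work surface. World frame = base frame: x ahead of the robot, y to its left, z up, the work surface at z = 0. Lengths are in m, angles in rad, forces in N, time in s.
With the tool pointing down it reaches from about 0.3 to 0.775 m from the base axis. Payload 14.6 kg.
Tool frame: the origin (TCP) lies at the very end of the fingers, on their centre line; the grasp point (between the pads) lies 19 mm behind it; z points along the fingers, x is the direction in which the jaws open and shut, and the axes are right-handed (so a half turn about z gives the same grasp; the last joint's range is limited). The gripper opens to 94 mm and grips with 3 to 60 N. Pads are 16 mm wide; open, the fingers measure 119 mm over their backs; the gripper's body (75 mm by 177 mm) begins 78 mm behind the grasp point.
Start: joints at [1.104, 0.3, 1.521, -0, 1.321, -0.067], TCP at [0.214, 0.507, 0.205] pointing down, gripper open.
Joint ranges: [-3.03, 3.03], [-0.79, 2.21], [0.23, 2.52], [-1.04, 4.18], [0, 3.07], [-2.55, 2.55]. Speed limits (rad/s): [2.22, 2.22, 2.57, 3.14, 3.14, 3.14].

INTERFACE

Orientations are given as [roll, pitch, yaw] about the fixed x, y, z axes, in that order (R = Rz(yaw) Ry(pitch) Rx(roll)).
In Python, from station import ctrl gives the robot as it stands.
- The arm moves only by the shell command python3 -m inch 'ROWS' [FORCE]. ROWS is JSON, one flat list of numbers, 7 for each row, row after row: the shift along the tool's x, y, z in cm, then the turn, a rotation vector about the tool's x, y, z in rad, then the opening, from 0 (shut) to 1 (fully open). In form: [tx, ty, tz, wx, wy, wz, claw, tx, ty, tz, wx, wy, wz, claw, ...]. A call has 1 to 20 rows; each row shifts and turns the commanded pose from where the row before left it, along the tool's axes as they then stand; what a row does not reach is not made up. A row lasts 1/8 s, in which the tool goes at most 62.5 mm and 10.7 degrees, less where a joint would pass 70% of its speed; a pose out of reach is approached as far as the arm can. A call is refused whole if a number of a shift passes 6.25 or a number of a turn 0.188, either way. A call with a gripper value outside its range is refused whole. The fingers move at their own pace and stop on an object; FORCE is the grip in N (left out, the last holds). Time passes only in rows, so rows that do not move let the fingers close. It gives the time, the measured TCP pose, the force and the opening at its end, in the units of the state.
- ctrl.get_obs(): the state, without advancing time (a new reading comes with each control period).
- ctrl.camera(name): name is "scene" or "top" or "wrist"; returns (picture, depth): 480x640x3 uint8, red, green, blue; 480x640 float32, m along the optical axis (not along the pixel's ray), 0 where there is no reading.
- ctrl.camera_params(name): a dict with "vertical_fov" (degrees; the focal length in pixels is half the picture's height over the tangent of half this angle, whatever the lens; pixels are square), "cx", "cy" (the principal point, pixels), "camera_from_world" (4x4, takes a point from world to camera coordinates); the wrist camera has in their place "mount" (4x4, takes a point from camera to tool coordinates, whose origin is the TCP and whose axes are the tool frame's). Camera axes: x right, y down, z forward; pixel columns grow to the right and rows downward; lengths in m; the calibration is good to about 2 mm. A picture is of the moment at which its call begins: read the wrist's pose just before it. camera_params takes no time and is no camera call.
- ctrl.hand_in(): hands the job in, once; it reports no verdict.
Trained networks look in the newest picture that a camera, given by its name, has taken for a name from the list of things; names that differ only in an ending like _2 or _b are one class to them, and where a whole thing is asked for, a point or a joint stands for the part that bears it (a point fixed in the world has none). Each returns a list of dicts, best first, with "score" (0 to 1); they miss things now and then, are a little off and sometimes report something else, mostly with a low value. They report only what shows in the picture. A call takes as long as a camera call. They do not tell look-alikes from the thing itself.
- ctrl.spot_in(camera, label): "bbox" ([centre column, centre row, width, height] in pixels, round what is visible of it).
- ctrl.place_of(camera, label): "centre" ([column, row] in pixels: a listed point, or the origin of a listed thing).
The state is a dict: "time_s": time; "qpos": joint angles; "joint_vel": joint speeds; "tau": joint torques, N m; "ee_pos": TCP position; "eef_rot": TCP orientation; "force": force on the tool from outside, world axes, zero at the start; "moment": the same for the moment, N m; "grip_width": finger opening in m.
Only numpy, scipy, OpenCV 4.12 (cv2) and the standard library are available. Lean on these libraries where they do the work, as an engineer would, in place of code of your own. Each camera call takes 0.05 s, during which the arm holds its last target. There are 200 camera calls.

## Working session

There is one attempt and no reset: what is moved stays moved. The work goes in short steps, Python scripts to look and compute and a shell command to move; the robot and the scene stay as the last step left them, time stands still between calls to the robot, and variables do not carry over. Pictures are saved under pics/ and viewed, about 8 in all and at most 12, crops included, and the job is handed in when it is done.

```bash
mkdir -p pics; ls; cat > h.py <<'E'
import numpy as np, cv2
from scipy.spatial.transform import Rotation as R
from station import ctrl
def cam(n):
    o=ctrl.get_obs(); p=ctrl.camera_params(n); im,d=ctrl.camera(n)
    f=240/np.tan(np.radians(p["vertical_fov"])/2)
    if "mount" in p:
        T=np.eye(4);T[:3,:3]=R.from_euler('xyz',o["eef_rot"]).as_matrix();T[:3,3]=o["ee_pos"]
        W=T@np.array(p["mount"])
    else: W=np.linalg.inv(np.array(p["camera_from_world"]))
    return im,d,f,p["cx"],p["cy"],W
def pts(c):
    im,d,f,cx,cy,W=c
    v,u=np.mgrid[:480,:640]
    P=np.stack([(u-cx)/f*d,(v-cy)/f*d,d],-1)
    P=P@W[:3,:3].T+W[:3,3]; P[d==0]=np.nan
    return P
def save(c,n): cv2.imwrite("pics/"+n,c[0][...,::-1])
E
python3 - <<'E'
from h import *
for n in("scene","top"):
    c=cam(n); save(c,n+"1.png"); P=pts(c)
    print(n,c[2:5],c[5][:3,3].round(3))
    for l in("beaker","beaker_end","peg0_tip","peg1_tip","peg2_tip","rack","tray","tray_beaker","tray_jar","steel_end","amber_end","jar","bottle","stirrer"):
        for r in ctrl.place_of(n,l)[:3]:
            u,v=np.clip(np.round(r["centre"]).astype(int),0,[639,479]); print(l,round(r["score"],2),(u,v),P[v,u].round(3))
E
```

```text
pics
scene (np.float64(527.6958338525801), 326.1788895833778, 246.7142636701245) [ 0.954 -0.491  1.053]
beaker 0.94 (np.int64(388), np.int64(223)) [0.668 0.073 0.207]
beaker 0.63 (np.int64(333), np.int64(430)) [ 0.79 -0.27 -0.  ]
beaker 0.62 (np.int64(284), np.int64(234)) [0.414 0.03  0.001]
beaker_end 0.93 (np.int64(317), np.int64(215)) [0.467 0.095 0.051]
beaker_end 0.85 (np.int64(343), np.int64(387)) [ 0.765 -0.204  0.052]
beaker_end 0.77 (np.int64(372), np.int64(193)) [0.619 0.083 0.256]
rack 0.59 (np.int64(388), np.int64(277)) [0.685 0.079 0.006]
tray 0.75 (np.int64(174), np.int64(340)) [ 0.406 -0.327  0.005]
tray_beaker 0.58 (np.int64(220), np.int64(326)) [ 0.481 -0.253  0.045]
tray_jar 0.59 (np.int64(161), np.int64(386)) [ 0.478 -0.416  0.043]
steel_end 0.73 (np.int64(324), np.int64(228)) [ 0.592 -0.036  0.247]
steel_end 0.42 (np.int64(441), np.int64(183)) [0.648 0.367 0.042]
amber_end 0.83 (np.int64(410), np.int64(161)) [0.633 0.198 0.256]
amber_end 0.21 (np.int64(387), np.int64(225)) [0.668 0.069 0.206]
bottle 0.73 (np.int64(231), np.int64(452)) [ 0.68  -0.426  0.071]
bottle
[... 765 characters left out ...]
nt64(222), np.int64(195)) [0.633 0.222 0.255]
rack 0.79 (np.int64(297), np.int64(207)) [0.688 0.079 0.002]
tray 0.71 (np.int64(443), np.int64(322)) [ 0.407 -0.314  0.004]
tray_beaker 0.67 (np.int64(414), np.int64(300)) [ 0.452 -0.227  0.066]
tray_jar 0.72 (np.int64(483), np.int64(303)) [ 0.457 -0.4    0.051]
steel_end 0.84 (np.int64(339), np.int64(221)) [ 0.594 -0.03   0.244]
amber_end 0.72 (np.int64(223), np.int64(204)) [0.618 0.222 0.24 ]
amber_end 0.33 (np.int64(282), np.int64(202)) [0.625 0.093 0.256]
jar 0.64 (np.int64(178), np.int64(222)) [0.615 0.376 0.056]
bottle 0.93 (np.int64(483), np.int64(223)) [ 0.656 -0.397  0.067]
stirrer 0.87 (np.int64(182), np.int64(310)) [0.393 0.324 0.1  ]
```

View pics/scene1.png

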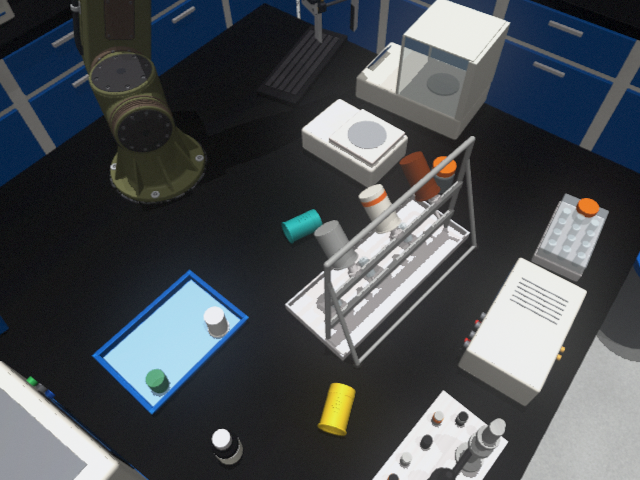

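View pics/top1.png

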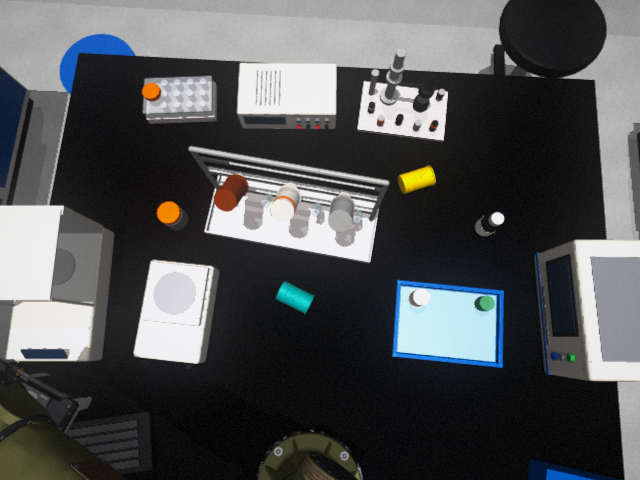

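```bash
python3 - <<'E'
import cv2
i=cv2.imread("pics/scene1.png")[130:310,280:480]
cv2.imwrite("pics/crop1.png",cv2.resize(i,None,fx=3,fy=3,interpolation=2))
E
```

```text
(no output)
```

View pics/crop1.png

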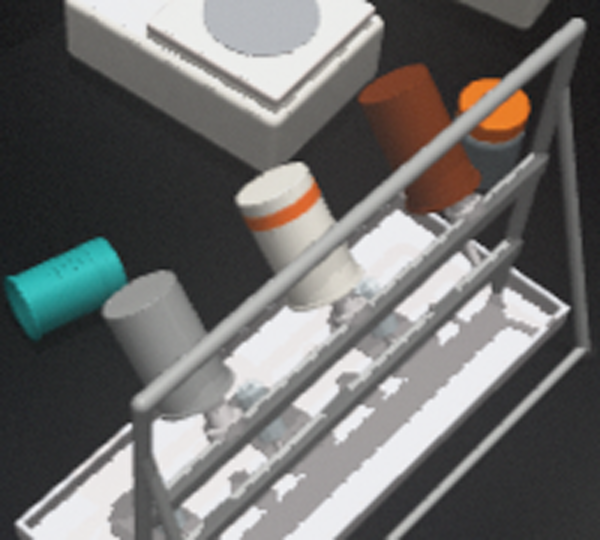

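The scene view shows these candidates for the beaker (pixels in scene):
- White with orange band on the middle peg, (380,208). This matches the description and I choose it. The crop confirms the band near the closed end.
- Turquoise beaker lying on the bench, (302,225): look-alike.
- Yellow beaker, (337,409): look-alike.
- Steel beaker, (335,245).
- Amber beaker, (418,176).
- Small white tray beaker, (215,321).

In the top view the tray is right at (448,323), with its vessels on the far (+x) side at (420,298) and (485,303).

Next I fit the beaker's axis.

```bash
cat >> h.py <<'E'
def fitbeaker(clouds,p0,yaw0):
    from scipy.optimize import least_squares
    X=np.concatenate(clouds)
    def ax(q): 
        t,y=q; return np.array([-np.sin(t)*np.cos(y),-np.sin(t)*np.sin(y),np.cos(t)])
    def res(q):   # q: end centre xyz, tilt, yaw ; signed distance to capped cylinder
        a=ax(q[3:]); D=X-q[:3]; s=D@a; r=np.linalg.norm(D-np.outer(s,a),axis=1)-.026
        return np.where((s>0)|(r<s),np.where(r>0,np.hypot(np.maximum(r,0),s),s),r)
    s=least_squares(res,[*p0,np.radians(40),yaw0],loss="soft_l1",f_scale=.002)
    return s.x,ax(s.x[3:]),np.abs(res(s.x))
E
python3 - <<'E'
from h import *
yaw=-.163
cl=[]
for n in("scene","top"):
    P=pts(cam(n)); e=np.array([.605,.093,.262]); a=np.array([-.643*np.cos(yaw),-.643*np.sin(yaw),.766])
    D=P-e; s=D@a; r=np.linalg.norm(D-s[...,None]*a,axis=-1)
    m=(s>-.06)&(s<.03)&(r<.045)&(P[...,2]>.19); cl.append(P[m]); print(n,m.sum())
    q,a2,rr=fitbeaker([P[m]],e,yaw); print(q.round(4),a2.round(3),np.median(rr).round(4))
    if n=="top":
        im=cv2.cvtColor(cam("top")[0],cv2.COLOR_RGB2HSV)
        t=(im[...,0]>85)&(im[...,0]<125)&(im[...,1]>60); t[:270]=0;t[380:]=0;t[:,:380]=0;t[:,515:]=0
        print("tray",cv2.minAreaRect(np.nan_to_num(P[t][:,:2]).astype(np.float32)),np.nanmedian(P[t][:,2]))
q,a2,rr=fitbeaker(cl,e,yaw); print("both",q.round(4),a2.round(3),np.median(rr).round(4))
o=ctrl.get_obs();print(o["time_s"],o["ee_pos"],o["eef_rot"],o["grip_width"])
E
```

```text
scene 711
[ 0.6092  0.0916  0.2471  0.6879 -0.1173] [-0.631  0.074  0.773] 0.0007
top 610
[ 0.6088  0.0927  0.2464  0.6996 -0.1111] [-0.64   0.071  0.765] 0.0008
tray ((0.26731884479522705, -0.28113633394241333), (0.3955262303352356, 0.6674930453300476), 74.20589447021484) 0.00044020341960782083
both [ 0.609   0.0918  0.2468  0.6939 -0.1132] [-0.635  0.072  0.769] 0.0008
1.65 [0.21408166 0.50660827 0.20543156] [3.14156715e+00 4.79815464e-05 1.17103942e+00] 0.09378901040618877
```

```bash
python3 -m inch '[-2.06,3.82,-1.12,0,0,0,1,-2.06,3.82,-1.12,0,0,0,1,-2.06,3.82,-1.12,0,0,0,1,-2.06,3.82,-1.12,0,0,0,1,-2.06,3.82,-1.12,0,0,0,1,-2.06,3.82,-1.12,0,0,0,1,-2.06,3.82,-1.12,0,0,0,1,-2.06,3.82,-1.12,0,0,0,1,-2.06,3.82,-1.12,0,0,0,1,-2.06,3.82,-1.12,0,0,0,1,-2.06,3.82,-1.12,0,0,0,1,-2.06,3.82,-1.12,0,0,0,1,0,0,0,0,0,-0.144,1,0,0,0,0,0,-0.144,1,0,0,0,-0.173,0,0,1,0,0,0,-0.173,0,0,1,0,0,0,-0.173,0,0,1,0,0,0,-0.173,0,0,1,0,0,0,0,0,0,1]'
cat >> h.py <<'E'
END=np.array([.609,.0918,.2468]); A=np.array([-.635,.072,.769]); A/=np.linalg.norm(A)
def goto(pos,z,x,name=""):
    o=ctrl.get_obs(); M=R.from_euler('xyz',o["eef_rot"])
    z=z/np.linalg.norm(z); x=x-x@z*z; x/=np.linalg.norm(x)
    G=R.from_matrix(np.stack([x,np.cross(z,x),z],1))
    print(name,"cm",(M.inv().apply(pos-o["ee_pos"])*100).round(2),"rot",(M.inv()*G).as_rotvec().round(3),"ee",o["ee_pos"].round(4),"t",o["time_s"],"F",np.round(o["force"],1),"w",o["grip_width"])
E
python3 - <<'E'
from h import *
goto(END+.05*A,-A,np.array([.113,.994,0]),"pre"); goto(END-.054*A,-A,np.array([.113,.994,0]),"grasp")
c=cam("wrist"); save(c,"w1.png"); P=pts(c)
D=P-END; s=D@A; r=np.linalg.norm(D-s[...,None]*A,axis=-1)
m=(s>-.06)&(s<.02)&(r<.04)
q,a,rr=fitbeaker([P[m]],END,-.113); print(m.sum(),q.round(4),a.round(3),np.median(rr))
P=pts(cam("top")); m=(P[...,2]>.012)&(P[...,2]<.03)&(P[...,0]>.25)&(P[...,0]<.55)&(P[...,1]<-.15)&(P[...,1]>-.5)
print("tray",cv2.minAreaRect(P[m][:,:2].astype(np.float32)))
E
```

```text
time_s: 4.03
ee_pos: [0.5386, 0.1007, 0.3391]
eef_rot: [2.451, 0.0, 1.46]
force: [-0.2, 0.7, 0.9]
grip_width: 0.0941
pre cm [-0.1  -0.43  6.63] rot [-0.003 -0.001  0.002] ee [0.5386 0.1007 0.3391] t 4.025 F [-0.2  0.7  0.9] w 0.09411718431360738
grasp cm [-0.11 -0.4  17.03] rot [-0.003 -0.001  0.002] ee [0.5386 0.1007 0.3391] t 4.025 F [-0.2  0.7  0.9] w 0.09411718431360738
3290 [ 0.6084  0.0918  0.2457  0.6994 -0.1266] [-0.639  0.081  0.765] 0.0004109916745279145
tray ((0.4050550162792206, -0.32410240173339844), (0.2717563509941101, 0.19016464054584503), 87.74040985107422)
```

View pics/w1.png

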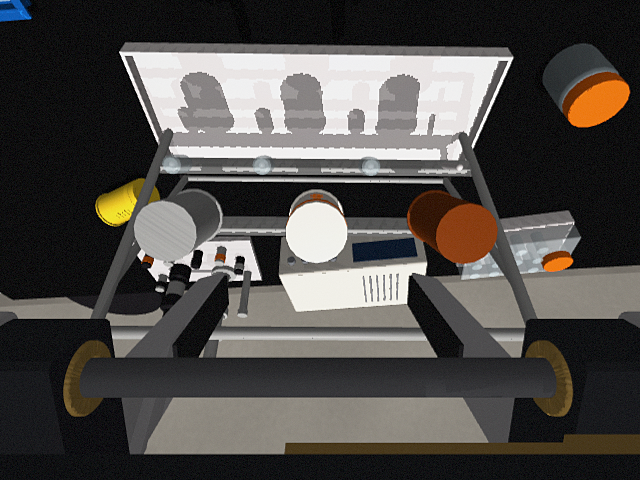

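The wrist picture shows the banded beaker centred at (317,226), steel at (180,225) and amber at (452,228) outside both fingers. The wrist fit agrees with the earlier one to 1 mm, so I go down and grip.

```bash
python3 -m inch '[-0.1,-0.4,1.7,0,0,0,1,0,0,2.5,0,0,0,1,0,0,2.5,0,0,0,1,0,0,1.8,0,0,0,1,0,0,1.8,0,0,0,1,0,0,1.7,0,0,0,1,0,0,1.7,0,0,0,1,0,0,1.7,0,0,0,1,0,0,1.6,0,0,0,1,0,0,0,0,0,0,1]' 15 && python3 -m inch '[0,0,0,0,0,0,0,0,0,0,0,0,0,0,0,0,0,0,0,0,0,0,0,0,0,0,0,0,0,0,0,0,0,0,0,0,0,0,0,0,0,0]' 15
python3 -c "
from h import *
goto(END-.054*A,-A,np.array([.113,.994,0]),'grasp')"
```

```text
time_s: 5.38
ee_pos: [0.6449, 0.0875, 0.205]
eef_rot: [2.451, 0.0, 1.459]
force: [-0.3, 0.6, 0.9]
grip_width: 0.0942
time_s: 6.12
ee_pos: [0.6447, 0.0878, 0.2065]
eef_rot: [2.449, -0.0, 1.459]
force: [-0.2, 0.3, 1.9]
grip_width: 0.0525
grasp cm [-0.   -0.19  0.  ] rot [-0.001 -0.001  0.001] ee [0.6447 0.0878 0.2065] t 6.125 F [-0.2  0.3  1.9] w 0.05251808712868637
```

```bash
python3 -m inch '[0,0,-0.5,0,0,0,0,0,0,-1,0,0,0,0,0,0,-1.3,0,0,0,0,0,0,-1.3,0,0,0,0,0,0,-1.3,0,0,0,0,0,0,-1.3,0,0,0,0,0,0,-1.3,0,0,0,0,0,0,-1.3,0,0,0,0,0,0,-1.3,0,0,0,0,0,0,-1.3,0,0,0,0,0,0,-1.3,0,0,0,0,0,0,0,0,0,0,0]' 20
python3 - <<'E'
from h import *
Z=np.array([0,0,-1.]);X=np.array([.04,1,0])
goto(np.array([.375,-.324,.20]),Z,X,"above tray")
P=pts(cam("scene"));c=cam("wrist");save(c,"w2.png");P=pts(c)
o=ctrl.get_obs();M=R.from_euler('xyz',o["eef_rot"]).as_matrix();e=o["ee_pos"]-M[:,2]*.054
D=P-e;s=-D@M[:,2];r=np.linalg.norm(D+s[...,None]*M[:,2],axis=-1);m=(s>-.06)&(s<.015)&(r<.04)
q,a,rr=fitbeaker([P[m]],e,-.113);print(m.sum(),"end in tool mm",(M.T@(q[:3]-o["ee_pos"])*1e3).round(1),"axis tool",(M.T@a).round(3),np.median(rr))
E
```

```text
time_s: 7.62
ee_pos: [0.5608, 0.0973, 0.3092]
eef_rot: [2.448, -0.001, 1.459]
force: [0.4, -0.3, -1.0]
grip_width: 0.053
above tray cm [-43.94 -17.56  -0.43] rot [ 0.693  0.024 -0.069] ee [0.5608 0.0973 0.3092] t 7.625 F [ 0.4 -0.3 -1. ] w 0.0529765158979115
17863 end in tool mm [  0.2  -4.2 -54.2] axis tool [ 0.001 -0.024 -1.   ] 0.0006584264678385239
```

View pics/w2.png

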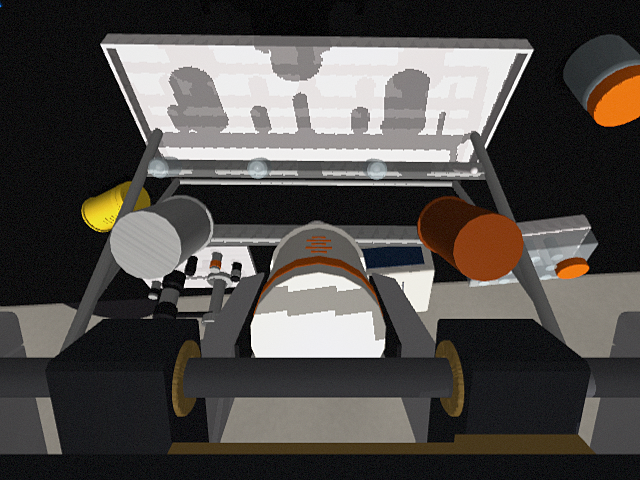

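The beaker is off the peg and held straight: the 1.4° tilt in the tool is harmless. The bare peg tip shows behind it, and steel and amber still hang as before. Next: back off, turn it upright and carry it over the tray.

```bash
python3 -m inch '[0,0,-2,0,0,0,0,0,0,-2,0,0,0,0,0,0,-2,0,0,0,0,0,0,0,0.139,0.005,-0.014,0,0,0,0,0.139,0.005,-0.014,0,0,0,0,0.139,0.005,-0.014,0,0,0,0,0.139,0.005,-0.014,0,0,0,0,0.139,0.005,-0.014,0]' && python3 -m inch '[-2,-0.6,0,0,0,0,0,-3,-1,0.5,0,0,0,0,-3.5,-1,0.8,0,0,0,0,-3.5,-1,0.8,0,0,0,0,-3.5,-1,0.8,0,0,0,0,-3.5,-1,0.8,0,0,0,0,-3.5,-1,0.8,0,0,0,0,-3.5,-1,0.8,0,0,0,0,-3.5,-1,0.8,0,0,0,0,-3.5,-1,0.8,0,0,0,0,-3.5,-1,0.8,0,0,0,0,-3.5,-1,0.8,0,0,0,0,-2,-0.8,0.5,0,0,0,0,-1,-0.4,0.5,0,0,0,0,0,0,0,0,0,0,0]'
python3 - <<'E'
from h import *
Z=np.array([0,0,-1.]);X=np.array([.04,1,0])
goto(np.array([.375,-.324,.04]),Z,X,"tray")
c=cam("wrist");P=pts(c)
o=ctrl.get_obs();M=R.from_euler('xyz',o["eef_rot"]).as_matrix();e=o["ee_pos"]-M[:,2]*.054
D=P-e;s=-D@M[:,2];r=np.linalg.norm(D+s[...,None]*M[:,2],axis=-1);m=(s>-.06)&(s<.015)&(r<.04)
q,a,rr=fitbeaker([P[m]],e,-.113);print(m.sum(),"end in tool mm",(M.T@(q[:3]-o["ee_pos"])*1e3).round(1),"axis world",a.round(3),np.median(rr),"mouth",(q[:3]-.084*a).round(4))
E
```

```text
time_s: 8.72
ee_pos: [0.5232, 0.1013, 0.3539]
eef_rot: [-3.133, -0.0, 1.532]
force: [-0.7, -0.4, -1.0]
grip_width: 0.0532
time_s: 10.6
ee_pos: [0.3776, -0.3233, 0.2594]
eef_rot: [-3.138, 0.0, 1.531]
force: [0.1, -0.2, -0.4]
grip_width: 0.0526
tray cm [-0.07 -0.18 21.94] rot [-0.003  0.     0.   ] ee [ 0.3776 -0.3233  0.2594] t 10.6 F [ 0.1 -0.2 -0.4] w 0.05258349472048541
18120 end in tool mm [ -0.2  -3.9 -52.5] axis world [-0.02   0.002  1.   ] 0.0007214572977042875 mouth [ 0.3759 -0.3232  0.2283]
```

```bash
python3 -m inch '[0,-0.1,1.5,0.02,0,0,0,0,0,2.5,0,0,0,0,0,0,3,0,0,0,0,0,0,3,0,0,0,0,0,0,3,0,0,0,0,0,0,3,0,0,0,0,0,0,2.5,0,0,0,0,0,0,1.5,0,0,0,0,0,0,1,0,0,0,0,0,0,0.5,0,0,0,0,0,0,0,0,0,0,0]' && python3 -m inch '[0,0,0.2,0,0,0,0,0,0,0.2,0,0,0,0,0,0,0,0,0,0,0]'
python3 - <<'E'
from h import *
c=cam("scene");cv2.imwrite("pics/s2.png",cv2.resize(c[0][260:430,80:270,::-1],None,fx=3,fy=3))
E
```

```text
time_s: 12.02
ee_pos: [0.3724, -0.3231, 0.0449]
eef_rot: [-3.118, 0.0, 1.532]
force: [-1.1, 0.8, -0.7]
grip_width: 0.0525
time_s: 12.4
ee_pos: [0.3722, -0.3231, 0.0407]
eef_rot: [-3.118, 0.0, 1.532]
force: [0.2, -0.7, -0.5]
grip_width: 0.0525
```

View pics/s2.png

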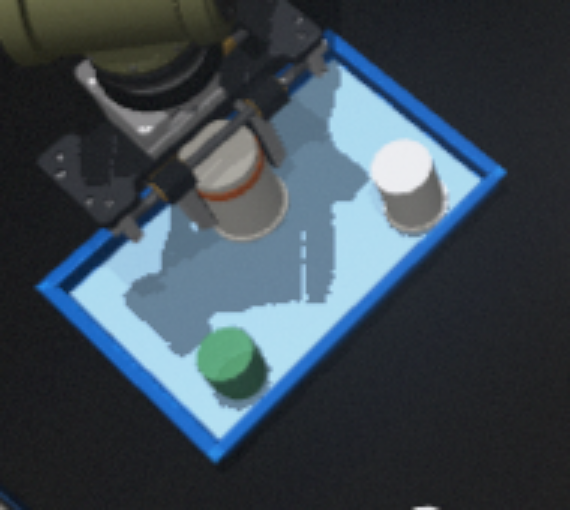

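The beaker hangs over free floor at (240,200) in the crop, a few mm up by my estimate, with both tray vessels well clear. Now small steps until the force shows contact.

```bash
python3 -m inch '[0,0,0.15,0,0,0,0,0,0,0.15,0,0,0,0,0,0,0.1,0,0,0,0,0,0,0,0,0,0,0]'; python3 -m inch '[0,0,0.1,0,0,0,0,0,0,0,0,0,0,0]';python3 -m inch '[0,0,0.1,0,0,0,0,0,0,0,0,0,0,0]'
```

```text
time_s: 12.95
ee_pos: [0.3721, -0.323, 0.0367]
eef_rot: [-3.118, 0.0, 1.532]
force: [-0.9, -0.2, 0.2]
grip_width: 0.0522
time_s: 13.2
ee_pos: [0.3721, -0.3231, 0.0357]
eef_rot: [-3.118, 0.0, 1.532]
force: [-0.7, 0.5, 0.2]
grip_width: 0.0525
time_s: 13.45
ee_pos: [0.372, -0.3231, 0.0347]
eef_rot: [-3.118, 0.0, 1.532]
force: [-0.7, -0.8, -1.3]
grip_width: 0.0529
```

```bash
for i in 1 2 3; do python3 -m inch '[0,0,0.1,0,0,0,0,0,0,0,0,0,0,0]' | egrep 'ee_pos|force' ; done
```

```text
ee_pos: [0.3721, -0.3232, 0.0342]
force: [-2.1, 2.0, 6.0]
ee_pos: [0.3721, -0.3232, 0.0341]
force: [-7.1, 5.1, 20.0]
ee_pos: [0.3723, -0.3234, 0.0337]
force: [-8.0, 7.5, 27.7]
```

It touched down at TCP z ≈ 0.034. I take the press off, open and rise straight up.

```bash
python3 -m inch '[0,0,-0.12,0,0,0,0,0,0,-0.08,0,0,0,0,0,0,0,0,0,0,0]' && python3 -m inch '[0,0,0,0,0,0,0.62,0,0,0,0,0,0,0.7,0,0,0,0,0,0,0.8,0,0,0,0,0,0,0.9,0,0,0,0,0,0,0.9,0,0,0,0,0,0,0.9]' && python3 -m inch '[0,0,-0.5,-0.02,0,0,0.9,0,0,-1,0,0,0,0.9,0,0,-2,0,0,0,0.9,0,0,-3,0,0,0,0.9,0,0,-3,0,0,0,0.9,0,0,-3,0,0,0,0.9,0,0,-2,0,0,0,0.9,0,0,-1,0,0,0,0.9,0,0,0,0,0,0,0.9,0,0,0,0,0,0,0.9]'
python3 - <<'E'
from h import *
o=ctrl.get_obs()
c=cam("wrist");save(c,"w3.png");P=pts(c)
e=np.array([.372,-.323,.088]);D=P-e;r=np.hypot(D[...,0],D[...,1]);m=(r<.045)&(D[...,2]>-.06)&(D[...,2]<.02)
q,a,rr=fitbeaker([P[m]],e,0);print(m.sum(),"end",q[:3].round(4),"axis",a.round(3),np.median(rr))
c=cam("scene");P=pts(c)
for n in("scene","top"):
    if n=="top":c=cam(n);P=pts(c)
    for l in("tray_beaker","tray_jar","steel_end","amber_end","jar","bottle"):
        for k in ctrl.place_of(n,l)[:1]:
            u,v=np.round(k["centre"]).astype(int); print(n,l,round(k["score"],2),(int(u),int(v)),P[v,u].round(3))
E
```

```text
time_s: 14.58
ee_pos: [0.3721, -0.3232, 0.0339]
eef_rot: [-3.119, 0.0, 1.532]
force: [-0.8, 1.6, 5.3]
grip_width: 0.0523
time_s: 15.32
ee_pos: [0.372, -0.3231, 0.0337]
eef_rot: [-3.118, 0.0, 1.532]
force: [-0.5, -0.4, -0.3]
grip_width: 0.0847
time_s: 16.58
ee_pos: [0.3724, -0.3229, 0.188]
eef_rot: [-3.137, -0.001, 1.532]
force: [-0.4, 0.2, 0.2]
grip_width: 0.0845
3690 end [ 0.3696 -0.3231  0.0865] axis [-0. -0.  1.] 0.000418551124673129
scene tray_beaker 0.65 (217, 326) [ 0.479 -0.258  0.051]
scene tray_jar 0.6 (160, 387) [ 0.475 -0.419  0.039]
scene steel_end 0.64 (327, 226) [ 0.593 -0.028  0.247]
scene amber_end 0.64 (411, 161) [0.636 0.196 0.259]
scene jar 0.68 (438, 184) [0.64  0.37  0.029]
top tray_beaker 0.84 (416, 299) [ 0.455 -0.232  0.067]
top tray_jar 0.67 (483, 305) [ 0.452 -0.4    0.051]
top steel_end 0.77 (337, 221) [ 0.594 -0.026  0.245]
top amber_end 0.66 (228, 202) [0.622 0.211 0.242]
top jar 0.73 (180, 220) [0.621 0.372 0.054]
top bottle 0.96 (481, 227) [ 0.649 -0.397  0.054]
```

View pics/w3.png

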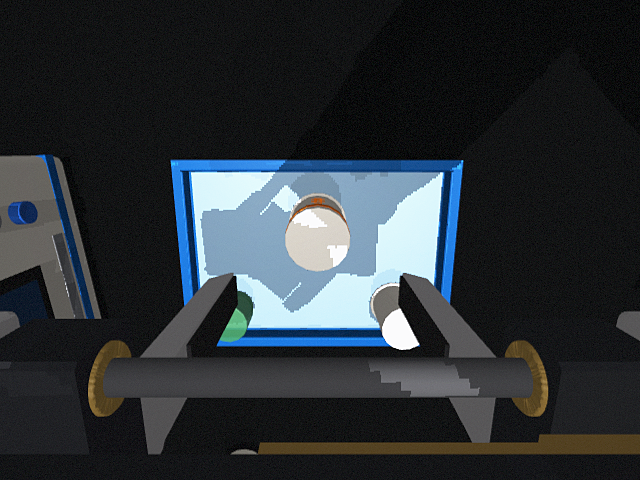

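The beaker stands upright and released at (317,235), well inside the tray rim. Everything else is where it was, within detector noise.

```bash
python3 -c "
from station import ctrl
print(ctrl.hand_in(), ctrl.get_obs()['time_s'])"
```

```text
the job is handed in; nothing more can be done
the job is handed in; nothing more can be done
```

I lifted the white beaker with the orange band off the middle peg along its own axis. I turned it upright, set it down while still gripped on the free floor of the blue tray, then released it and handed the job in at about 17 s.

**Last checks**
- **Beaker:** it stands vertical at world (0.370, -0.323) m, about 35 mm off the tray centre. Its closed end is 86.5 mm high, against 88 mm expected for a beaker flat on the floor, so within calibration error.
- **Robot:** the gripper is open and about 15 cm above where it let go, and the wrist force is near zero.
- **Other vessels:** all six were found again within about 12 mm of their first detections, which is detector noise. The bottle was re-detected only by the top camera.

**What was not clean:** my last three 1 mm steps down came after or at contact and pressed the beaker onto the floor with up to about 28 N. I backed that off to about 5 N before opening. That is below the wrist limit of 120 N and the 40 N pressing limit.

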